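Step the microscope's lens turret to the strongest lens and take the picture

ROBOT

A 7-joint arm with a two-finger parallel gripper is mounted at the origin on a cart in front of the work surface, level with it; the furniture and walls round the work are solid. World frame = base frame: x ahead of the robot, y to its left, z up, the work surface at z = 0. Lengths are in m, angles in rad, forces in N, time in s.
With the tool pointing down it reaches from about 0.425 to 0.825 m from the base axis. Payload 3.6 kg.
Tool frame: the origin (TCP) lies at the very end of the fingers, on their centre line; the grasp point (between the pads) lies 19 mm behind it; z points along the fingers, y is the line along which they close (so a half turn about z gives the same grasp; the last joint's range is limited). The gripper opens to 93 mm and grips with 3 to 60 N. Pads are 15 mm wide; open, the fingers measure 128 mm over their backs; the gripper's body (75 mm by 188 mm) begins 65 mm behind the grasp point.
Start: joints at [1.129, 0.615, -0.013, 1.423, 0.008, 1.103, -0.04], TCP at [0.263, -0.595, 0.219] pointing down, gripper open.
Joint ranges: [-3.12, 3.12], [-0.3, 2.06], [-1.34, 1.32], [0.26, 2.42], [-1.36, 4.5], [0.01, 1.98], [-2.84, 2.84]. Speed limits (rad/s): [2.79, 2.79, 3.14, 3.14, 3.14, 3.14, 3.14].

INTERFACE

Orientations are given as a unit quaternion [w, x, y, z].
In Python, from plant import r gives the robot as it stands. The module is installed in compiled form; this text tells all that it offers.
- The arm moves only by the tool servo_tool, never from a script. Its argument "motion" is a list of rows, each an object with "slide": the shift along the world's x, y, z as a fraction of full scale, a list of three; "delta_rot": the turn, a rotation vector about the world's x, y, z as a fraction of full scale, a list of three; "grip": the opening, from -1 (shut) to 1 (fully open). A call has 1 to 20 rows; each row is the pose to reach, as a shift and turn from the pose commanded when the call began, turning the shorter way round; what a row does not reach only later rows make up. Full scale, the value 1, is 0.12 m for a shift and 180 degrees for a turn. A row lasts 1/8 s, in which the tool goes at most 62.5 mm and 10.7 degrees, less where a joint would pass 70% of its speed; a pose out of reach is approached as far as the arm can. A call with a number of a shift or a turn outside -1 to 1 is refused whole. A call with a gripper value outside its range is refused whole. The fingers move at their own pace and stop on an object; the grip force is fixed at half the most. Time passes only in rows, so rows that repeat a pose let the fingers close. It gives the time, the measured TCP pose, the force, the opening and the grip force at its end, in the units of the state.
- r.observe(): the state, without advancing time (a new reading comes with each control period).
- r.read_camera(name): name is "scene" or "top" or "wrist"; returns (picture, depth): 420x560x3 uint8, red, green, blue; 420x560 float32, m along the optical axis (not along the pixel's ray), 0 where there is no reading.
- r.camera_info(name): a dict with "fx", "fy", "cx", "cy" (pixels), "T" (4x4, takes a point from camera to world coordinates). Camera axes: x right, y up, looking along -z (the intrinsics and any distortion apply to the point x, -y, -z); pixel columns grow to the right and rows downward; lengths in m; the calibration is good to about 2 mm. A picture is of the moment at which its call begins: read the wrist's pose just before it. camera_info takes no time and is no camera call; for the wrist camera it gives the pose at the moment of the call.
- r.hand_in(): hands the job in; it is judged then, once.
Trained networks look in the newest picture that a camera, given by its name, has taken for a name from the list of things; names that differ only in an ending like _2 or _b are one class to them, and where a whole thing is asked for, a point or a joint stands for the part that bears it (a point fixed in the world has none). Each returns a list of dicts, best first, with "score" (0 to 1); they miss things now and then, are a little off and sometimes report something else, mostly with a low value. They report only what shows in the picture. A call takes as long as a camera call.
- r.find_in(label, camera): "bbox" ([left, top, width, height] as shares, 0 to 1, of the picture: columns of its width, rows of its height, round what is visible of it).
The state is a dict: "time": time; "joints": joint angles; "qd": joint speeds; "tau": joint torques, N m; "position": TCP position; "tool_rot": TCP orientation; "ft_force": force on the tool from outside, world axes, zero at the start; "wrist_torque": the same for the moment, N m; "opening": finger opening in m; "grip_force": force on a finger pad.
Only numpy, scipy, OpenCV 4.12 (cv2) and the standard library are available. Lean on these libraries where they do the work, as an engineer would, in place of code of your own. Each camera call takes 0.05 s, during which the arm holds its last target. There are 200 camera calls.

TASK

The circuit board under the small inspection microscope is to be photographed through the strongest lens, the one with five dots and the smallest glass. Gently push the lens turret round by its tabs, not by the lenses, until that lens has clicked in under the camera; only then press the capture button on top of the camera fully down and let it spring back. Only push and press: pick nothing up, and leave the board under the lens and the board, syringe and tweezers beside the microscope where they are.

Things in the scene. Friction and masses are not known exactly. Their poses are not given: they have to be found in the camera images.
- scope: inspection microscope, fixed to the bench: white base plate 213 x 110 x 16 mm, pillar at the back, carrier arm, round grey camera head. Origin on the turret's vertical axis of rotation, at bench height; x points from the front (where the turret is pushed) back to the pillar at x 118 mm, y to the left, z up. The base spans x -75..138, y -55..55 mm
- turret_axis (a point): centre of the turret's top face, on its axis, 118 mm above the bench. Above it is the white carrier arm: 139 to 155 mm above the bench, 46 mm wide, from 23 mm before this point back to the pillar (168 mm high), with a fixed knob at the back right. The camera head on it, diameter 46 mm, centred 34 mm behind this point, reaches 191 mm. Before the arm nothing stands higher than the tabs
- turret (a joint): angle of the lens turret, rad, counter-clockwise seen from above; 0 (or any whole turn) with the five-dot lens under the camera; turns endlessly both ways. Level disc, diameter 120 mm, five lenses. Clicks at each multiple of 1.2566; pushed past half way between clicks it runs on to the next, short of that it springs back. Never starts at the five-dot lens; may rest between clicks
- lens5 (a point): centre of the five-dot lens on the disc's top face, 34 mm from the axis. 1 to 5 white dots at the rim mark the lenses: glass diameters 26, 22, 18, 14, 9 mm, barrels below the disc 12 to 40 mm long, not to be pushed. Counter-clockwise from above they follow as 1, 2, 3, 4, 5, 1: at turret angle q the lens with n dots, and its tab, lie at the angle q + n x 1.2566 from the scope's +x axis
- tab5 (a point): middle of the five-dot lens's black upright thumb tab, 74 mm from the turret's axis, 127 mm above the bench. Every lens has such a tab on its own radius outside the rim: 58 to 89 mm from the axis, 11 mm thick, 109 to 136 mm above the bench (18 mm above the disc's top face). At a click two tabs stand 36 degrees either side of the front; 1 to 2 N sideways at a tab turns the turret
- optic (a point): point of the camera's optical axis at the height of the turret's top face; lens5 lies here when it has clicked in. Fixed on the scope at x 34 mm, y 0
- shutter (a joint): travel of the capture button, m: 0 released, 0.004 fully down; springs back; starts to move at about 1 N, fully down at about 4 N
- shutter_top (a point): centre of the top of the capture button, a black round button of 24 mm diameter on top of the camera head, standing 7 mm proud, about 199 mm above the bench; pressed straight down
- board_a: green circuit board under the camera, 50 x 70 x 12 mm, loose on the microscope's base; origin at the centre of its underside
- board_c: small green circuit board, 40 x 45 x 12 mm, lying loose on the blue mat left of the microscope; origin at the centre of its underside
- syringe: orange and white dispensing syringe, diameter 28 mm, 70 mm high, standing loose on its plunger, left of the microscope; origin at the centre of its underside
- tweezers_b: dark tweezers, 130 x 13 x 9 mm, lying loose right of the microscope; origin at the centre of the underside

How it is judged:
By the outcome, as a careful person would: the job done as asked, in the order asked, and still so for the second after the job is handed in, with the robot touching nothing.
It also fails if it takes over 51 s, if anything falls off the work surface, if the arm or the gripper's body presses on something with over 40 N, if the wrist force passes 120 N, or if a joint passes its speed limit or range.

## Working session

There is one attempt and no reset: what is moved stays moved. The work goes in short steps, Python scripts to look and compute and a tool call to move; the robot and the scene stay as the last step left them, time stands still between calls to the robot, and variables do not carry over. Pictures are saved under pics/ and viewed, at most 10 in all, crops included, and the job is handed in when it is done.

Besides the shell and the picture viewer there is one more tool, called after "Emit:" in YAML: its name, and indented under it one key for each argument. servo_tool: Moves the arm, as the interface text tells. Shift numbers are shares of 0.12 m and turn numbers shares of 180 degrees, none past 1 either way. Its arguments: {"type":"object","properties":{"motion":{"type":"array"}},"required":["motion"]}

```bash
mkdir -p pics
cat > h.py <<'E'
from plant import r
import numpy as np, cv2
def world(cam,u,v,d):
    i=r.camera_info(cam); p=np.array([(u-i["cx"])/i["fx"]*d, -(v-i["cy"])/i["fy"]*d, -d,1.0]); return (i["T"]@p)[:3]
def proj(cam,P):
    i=r.camera_info(cam); q=np.linalg.inv(i["T"])@np.append(P,1); return i["cx"]+i["fx"]*q[0]/-q[2], i["cy"]-i["fy"]*q[1]/-q[2]
E
python3 - <<'E'
from h import *
s=r.observe(); print(s["time"],s["position"],s["tool_rot"],s["opening"])
for c in ["scene","top"]:
    im,d=r.read_camera(c); cv2.imwrite(f"pics/{c}0.png",im[:,:,::-1]); np.save(c+"0.npy",d)
    i=r.camera_info(c); print(c,i["fx"],i["cx"],i["cy"],{k:i[k] for k in i if k not in("fx","fy","cx","cy","T")},np.round(i["T"],3).tolist())
    for l in ["scope","shutter_top","tab5","lens5","turret"]:
        for b in r.find_in(l,c)[:2]:
            x,y,w,h=b["bbox"]; print(l,round(b["score"],2),np.round([x*560,y*420,w*560,h*420],0))
E
```

```text
0.0 [ 0.26223188 -0.59391375  0.21749293] [-1.22583693e-03  9.78459276e-01  2.06436099e-01 -2.83752455e-04] 0.09315647317467311
scene 445.992319203403 280.45597458701496 212.11510973398677 {} [[-0.533, 0.451, -0.716, -0.095], [-0.846, -0.306, 0.438, 0.399], [-0.022, 0.839, 0.544, 0.64], [0.0, 0.0, 0.0, 1.0]]
scope 0.56 [207. 179. 107. 115.]
tab5 0.8 [229. 198.  82.  57.]
tab5 0.16 [348. 239.  38.  25.]
lens5 0.77 [226. 197.  86.  55.]
lens5 0.46 [229. 294.  13.  32.]
turret 0.88 [228. 199.  87.  53.]
top 495.7407585573316 277.77973985621446 206.65438732037342 {} [[-0.051, 0.971, -0.234, 0.358], [-0.999, -0.051, 0.005, -0.002], [-0.007, 0.234, 0.972, 1.047], [0.0, 0.0, 0.0, 1.0]]
scope 0.92 [218. 125.  90. 138.]
tab5 0.98 [214. 189.  90.  65.]
lens5 0.78 [218. 187.  91.  68.]
turret 0.82 [217. 186.  90.  69.]
```

Run:
```python
import cv2
a=cv2.imread("pics/top0.png"); cv2.imwrite("pics/t1.png",cv2.resize(a[110:290,160:360],(660,594),interpolation=3))
a=cv2.imread("pics/scene0.png"); cv2.imwrite("pics/s1.png",a)
```

```text
(no output)
```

View pics/t1.png

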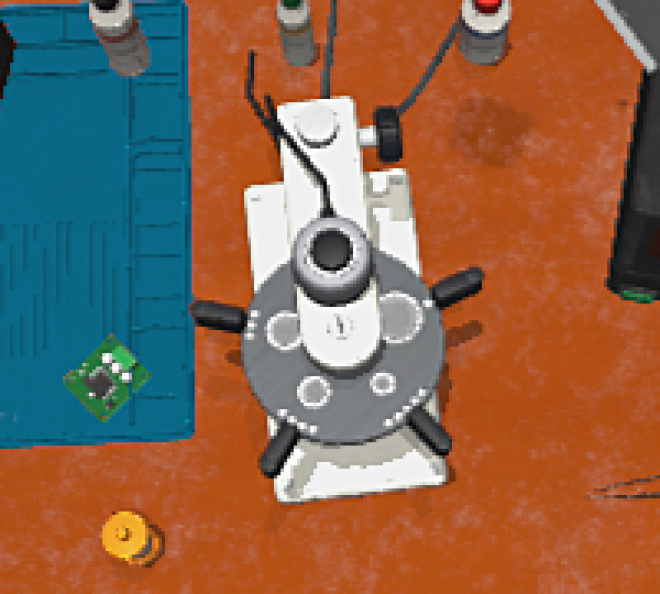

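View pics/s1.png

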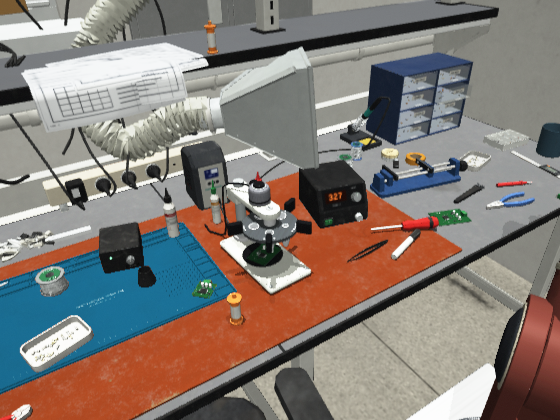

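The top crop shows 3 dots on the left tab (215,315), 4 on the front-left (280,450), 5 on the front-right (430,435) and 1 on the right (455,287). Lens 2 is under the camera, so the turret must go counter-clockwise by about two clicks, pushing the front tabs to the right. The button is near (331,248).

```bash
cat > m.py <<'E'
from h import *
from scipy.optimize import least_squares
def cloud(c,d,im,box):
    u0,v0,u1,v1=box; v,u=np.mgrid[v0:v1,u0:u1]; D=d[v0:v1,u0:u1]; i=r.camera_info(c)
    p=np.stack([(u-i["cx"])/i["fx"]*D,-(v-i["cy"])/i["fy"]*D,-D,np.ones_like(D)],-1)@i["T"].T
    ok=(D>0); return p[ok][:,:3], im[v0:v1,u0:u1][ok].astype(float), np.stack([u,v],-1)[ok]
E
python3 - <<'E'
from m import *
im=cv2.imread("pics/top0.png")[:,:,::-1]; d=np.load("top0.npy")
P,C,U=cloud("top",d,im,(205,125,320,270))
g=C.mean(1)
z=P[:,2]
print(np.histogram(z,bins=np.arange(-.01,.21,.01)))
disc=(abs(z-.118)<.006)&(g>70)&(g<170)&(np.ptp(C,axis=1)<30)
print("disc n",disc.sum(),"z med",np.median(z[disc]))
q=P[disc]
from cv2 import minEnclosingCircle
c,R=minEnclosingCircle(q[:,:2].astype(np.float32)); print("circle",c,R)
# button: black, z ~.199
b=(z>.194)&(z<.206); print("btn n",b.sum(),"z",np.median(z[b]),"dark ctr",P[b&(g<60)][:,:2].mean(0), minEnclosingCircle(P[b&(g<60)][:,:2].astype(np.float32)))
h=(z>.18)&(z<.21); print("head",minEnclosingCircle(P[h][:,:2].astype(np.float32)))
# tabs
t=(abs(z-.136)<.008)&(g<70)
rr=np.hypot(P[:,0]-c[0],P[:,1]-c[1]); t&=(rr>.055)&(rr<.1)
m=np.zeros((420,560),np.uint8); m[U[t][:,1],U[t][:,0]]=1
n,l=cv2.connectedComponents(m)
lab=l[U[:,1],U[:,0]]
for k in range(1,n):
    s=t&(lab==k)
    if s.sum()>8: p=P[s].mean(0); print("tab",s.sum(),p, "ang",np.degrees(np.arctan2(p[1]-c[1],p[0]-c[0])),"r",np.hypot(p[0]-c[0],p[1]-c[1]))
# base corners
ba=(abs(z-.016)<.006)&(g>170); print("base",cv2.minAreaRect(P[ba][:,:2].astype(np.float32)))
E
```

```text
(array([3612, 6600, 1609,   59,    4,    1,    0,    1,    1,    1,    0,
          3, 1693,  485,  397,  107, 1244,  167,  128,  122,  337]), array([-0.01,  0.  ,  0.01,  0.02,  0.03,  0.04,  0.05,  0.06,  0.07,
        0.08,  0.09,  0.1 ,  0.11,  0.12,  0.13,  0.14,  0.15,  0.16,
        0.17,  0.18,  0.19,  0.2 ]))
disc n 1688 z med 0.11848803391265228
circle (0.5577953457832336, 0.01259145699441433) 0.073100246489048
btn n 146 z 0.19805798431067895 dark ctr [0.60380085 0.02306504] ((0.6022446155548096, 0.0229111947119236), 0.011204404756426811)
head ((0.6036421656608582, 0.02375553362071514), 0.022636741399765015)
tab 74 [ 0.59638431 -0.04636704  0.13536483] ang -56.79482231907921 r 0.07046426136655735
tab 74 [0.58650762 0.09132818 0.13522238] ang 69.96502168892086 r 0.08380850949748714
tab 57 [0.50739808 0.05971306 0.13564218] ang 136.92384591776928 r 0.06899514801993815
tab 40 [ 0.50891833 -0.02982617  0.13523114] ang -139.04711605139653 r 0.06471644752115344
base ((0.6008500456809998, 0.02328738570213318), (0.21197544038295746, 0.1086687222123146), 3.994400978088379)
```

Emit:
servo_tool:
  motion:
    - {"slide":[0.25,0.25,0],"delta_rot":[0,0,0.03],"grip":-1}
    - {"slide":[0.6,0.6,0],"delta_rot":[0,0,0.06],"grip":-1}
    - {"slide":[1,1,0],"delta_rot":[0,0,0.09],"grip":-1}
    - {"slide":[1,1,0],"delta_rot":[0,0,0.09],"grip":-1}

```text
time: 1.1
position: [0.3885, -0.469, 0.2191]
tool_rot: [-0.001, 0.938, 0.348, 0.002]
ft_force: [-0.9, -0.7, -0.4]
opening: 0.0576
grip_force: 0.0
```

Emit:
servo_tool:
  motion:
    - {"slide":[0.25,0.3,0],"delta_rot":[0,0,0],"grip":-1}
    - {"slide":[0.55,0.65,0],"delta_rot":[0,0,0],"grip":-1}
    - {"slide":[0.83,1,0],"delta_rot":[0,0,0],"grip":-1}

```text
time: 1.48
position: [0.4825, -0.3547, 0.2188]
tool_rot: [0.001, 0.94, 0.341, -0.0]
ft_force: [0.3, -0.3, 0.5]
opening: 0.0277
grip_force: 0.0
```

Emit:
servo_tool:
  motion:
    - {"slide":[0,0.3,0],"delta_rot":[0,0,0],"grip":-1}
    - {"slide":[0,0.65,0],"delta_rot":[0,0,0],"grip":-1}
    - {"slide":[0,1,0],"delta_rot":[0,0,0],"grip":-1}

```text
time: 1.85
position: [0.4818, -0.2345, 0.2187]
tool_rot: [0.0, 0.94, 0.341, -0.0]
ft_force: [0.3, 0.5, 0.2]
opening: 0.0012
grip_force: 0.0
```

Emit:
servo_tool:
  motion:
    - {"slide":[0,0.3,0],"delta_rot":[0,0,0],"grip":-1}
    - {"slide":[0,0.65,0],"delta_rot":[0,0,0],"grip":-1}
    - {"slide":[0,1,0],"delta_rot":[0,0,0],"grip":-1}

```text
time: 2.22
position: [0.4821, -0.1146, 0.2189]
tool_rot: [0.001, 0.94, 0.341, 0.0]
ft_force: [-0.0, 0.6, -0.0]
opening: 0.0006
grip_force: 0.0
```

Emit:
servo_tool:
  motion:
    - {"slide":[0,0.3,0],"delta_rot":[0,0,0],"grip":-1}
    - {"slide":[0,0.65,0],"delta_rot":[0,0,0],"grip":-1}
    - {"slide":[0,1,0],"delta_rot":[0,0,0],"grip":-1}
    - {"slide":[0,1,0],"delta_rot":[0,0,0],"grip":-1}

```text
time: 2.72
position: [0.4823, 0.0085, 0.219]
tool_rot: [-0.001, 0.939, 0.345, 0.001]
ft_force: [-0.4, -0.5, 0.7]
opening: 0.0003
grip_force: 0.0
```

Emit:
servo_tool:
  motion:
    - {"slide":[0.15,0.3,0],"delta_rot":[0,0,0],"grip":-1}
    - {"slide":[0.31,0.61,0],"delta_rot":[0,0,0],"grip":-1}
    - {"slide":[0.31,0.61,-0.2],"delta_rot":[0,0,0],"grip":-1}
    - {"slide":[0.31,0.61,-0.4],"delta_rot":[0,0,0],"grip":-1}
    - {"slide":[0.31,0.61,-0.6],"delta_rot":[0,0,0],"grip":-1}
    - {"slide":[0.31,0.61,-0.79],"delta_rot":[0,0,0],"grip":-1}
    - {"slide":[0.31,0.61,-0.79],"delta_rot":[0,0,0],"grip":-1}

```text
time: 3.6
position: [0.5186, 0.0763, 0.1225]
tool_rot: [0.0, 0.94, 0.341, -0.002]
ft_force: [-0.5, -0.8, 0.5]
opening: 0.0012
grip_force: 0.0
```

Run:
```python
from h import *
p=r.observe()["position"]; print(p)
A=np.array([.5694,.0211]); 
for k in range(0,69,4):
    a=np.radians(130+k); t=A+.078*np.array([np.cos(a),np.sin(a)]); d=(t-np.array([.519,.081]))/.12
    print(k,np.round(d,2),round(k/180,3))
```

```text
[0.51862384 0.07626902 0.12247545]
0 [ 0. -0.] 0.0
4 [-0.03 -0.03] 0.022
8 [-0.06 -0.06] 0.044
12 [-0.09 -0.1 ] 0.067
16 [-0.12 -0.14] 0.089
20 [-0.14 -0.17] 0.111
24 [-0.16 -0.21] 0.133
28 [-0.18 -0.26] 0.156
32 [-0.2 -0.3] 0.178
36 [-0.21 -0.34] 0.2
40 [-0.22 -0.39] 0.222
44 [-0.23 -0.43] 0.244
48 [-0.23 -0.48] 0.267
52 [-0.23 -0.52] 0.289
56 [-0.23 -0.57] 0.311
60 [-0.22 -0.61] 0.333
64 [-0.21 -0.66] 0.356
68 [-0.2 -0.7] 0.378
```

Emit:
servo_tool:
  motion:
    - {"slide":[-0.03,-0.01,0],"delta_rot":[0,0,0.022],"grip":-1}
    - {"slide":[-0.06,-0.04,0],"delta_rot":[0,0,0.044],"grip":-1}
    - {"slide":[-0.09,-0.07,0],"delta_rot":[0,0,0.067],"grip":-1}
    - {"slide":[-0.12,-0.11,0],"delta_rot":[0,0,0.089],"grip":-1}
    - {"slide":[-0.14,-0.15,0],"delta_rot":[0,0,0.111],"grip":-1}
    - {"slide":[-0.16,-0.19,0],"delta_rot":[0,0,0.133],"grip":-1}
    - {"slide":[-0.18,-0.23,0],"delta_rot":[0,0,0.156],"grip":-1}
    - {"slide":[-0.2,-0.27,0],"delta_rot":[0,0,0.178],"grip":-1}
    - {"slide":[-0.21,-0.31,0],"delta_rot":[0,0,0.2],"grip":-1}
    - {"slide":[-0.22,-0.36,0],"delta_rot":[0,0,0.222],"grip":-1}
    - {"slide":[-0.23,-0.4,0],"delta_rot":[0,0,0.244],"grip":-1}
    - {"slide":[-0.23,-0.45,0],"delta_rot":[0,0,0.267],"grip":-1}
    - {"slide":[-0.23,-0.49,0],"delta_rot":[0,0,0.289],"grip":-1}
    - {"slide":[-0.23,-0.54,0],"delta_rot":[0,0,0.311],"grip":-1}
    - {"slide":[-0.22,-0.58,0],"delta_rot":[0,0,0.333],"grip":-1}
    - {"slide":[-0.22,-0.58,0],"delta_rot":[0,0,0.333],"grip":-1}

```text
time: 5.6
position: [0.4939, 0.0074, 0.1247]
tool_rot: [0.001, 0.644, 0.765, 0.0]
ft_force: [0.5, -0.2, -0.3]
opening: 0.0005
grip_force: 0.0
```

Run:
```python
from h import *
im,d=r.read_camera("top"); cv2.imwrite("pics/t2.png",cv2.resize(im[110:290,160:360,::-1],(660,594),interpolation=3))
print(r.observe()["position"],r.observe()["ft_force"])
```

```text
[0.49370879 0.00799085 0.12464732] [ 0.08446281  0.19650334 -0.13756404]
```

View pics/t2.png

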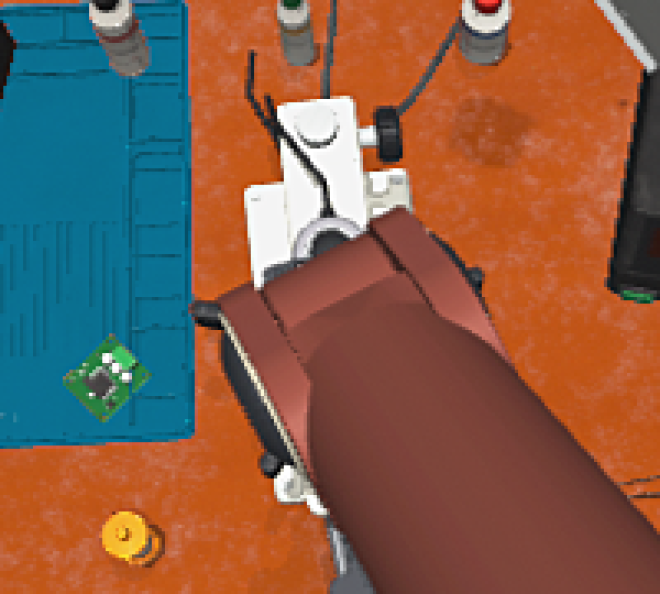

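The arm hides the dots. A tab again stands at front-left (270,465), which fits one click done. I'll lift, go back and repeat.

Emit:
servo_tool:
  motion:
    - {"slide":[0,0,0.2],"delta_rot":[0,0,0],"grip":-1}
    - {"slide":[0,0,0.4],"delta_rot":[0,0,0],"grip":-1}
    - {"slide":[-0.02,0.1,0.4],"delta_rot":[0,0,-0.05],"grip":-1}
    - {"slide":[0,0.2,0.4],"delta_rot":[0,0,-0.1],"grip":-1}
    - {"slide":[0.05,0.3,0.4],"delta_rot":[0,0,-0.15],"grip":-1}
    - {"slide":[0.1,0.4,0.4],"delta_rot":[0,0,-0.2],"grip":-1}
    - {"slide":[0.15,0.5,0.4],"delta_rot":[0,0,-0.25],"grip":-1}
    - {"slide":[0.22,0.58,0.4],"delta_rot":[0,0,-0.3],"grip":-1}
    - {"slide":[0.22,0.58,0.4],"delta_rot":[0,0,-0.333],"grip":-1}
    - {"slide":[0.22,0.58,0.4],"delta_rot":[0,0,-0.333],"grip":-1}

```text
time: 6.9
position: [0.5195, 0.0789, 0.1722]
tool_rot: [0.0, 0.939, 0.343, 0.0]
ft_force: [-0.4, 0.1, -0.8]
opening: 0.0008
grip_force: 0.0
```

Run:
```python
from h import *
im,d=r.read_camera("scene"); cv2.imwrite("pics/s2.png",cv2.resize(im[150:310,180:380,::-1],(750,600),interpolation=3))
im,d=r.read_camera("wrist"); cv2.imwrite("pics/w2.png",im[:,:,::-1])
```

```text
(no output)
```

View pics/w2.png

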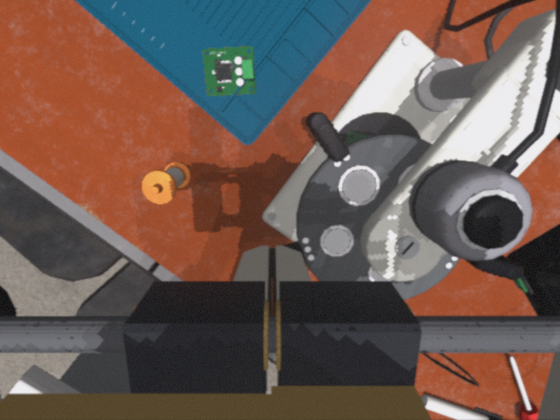

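The wrist view shows the three-dot mark (307,250) at front-left, so one click is done and the four-dot lens is now at front-right. One more push is needed.

Emit:
servo_tool:
  motion:
    - {"slide":[0,0,-0.13],"delta_rot":[0,0,0],"grip":-1}
    - {"slide":[0,0,-0.26],"delta_rot":[0,0,0],"grip":-1}
    - {"slide":[0,0,-0.4],"delta_rot":[0,0,0],"grip":-1}
    - {"slide":[0,0,-0.4],"delta_rot":[0,0,0],"grip":-1}

```text
time: 7.5
position: [0.5184, 0.0781, 0.123]
tool_rot: [-0.0, 0.94, 0.342, -0.001]
ft_force: [1.4, 0.3, 0.6]
opening: 0.0002
grip_force: 0.0
```

Emit:
servo_tool:
  motion:
    - {"slide":[-0.03,-0.01,0],"delta_rot":[0,0,0.022],"grip":-1}
    - {"slide":[-0.06,-0.04,0],"delta_rot":[0,0,0.044],"grip":-1}
    - {"slide":[-0.09,-0.07,0],"delta_rot":[0,0,0.067],"grip":-1}
    - {"slide":[-0.12,-0.11,0],"delta_rot":[0,0,0.089],"grip":-1}
    - {"slide":[-0.14,-0.15,0],"delta_rot":[0,0,0.111],"grip":-1}
    - {"slide":[-0.16,-0.19,0],"delta_rot":[0,0,0.133],"grip":-1}
    - {"slide":[-0.18,-0.23,0],"delta_rot":[0,0,0.156],"grip":-1}
    - {"slide":[-0.2,-0.27,0],"delta_rot":[0,0,0.178],"grip":-1}
    - {"slide":[-0.21,-0.31,0],"delta_rot":[0,0,0.2],"grip":-1}
    - {"slide":[-0.22,-0.36,0],"delta_rot":[0,0,0.222],"grip":-1}
    - {"slide":[-0.23,-0.4,0],"delta_rot":[0,0,0.244],"grip":-1}
    - {"slide":[-0.23,-0.45,0],"delta_rot":[0,0,0.267],"grip":-1}
    - {"slide":[-0.23,-0.49,0],"delta_rot":[0,0,0.289],"grip":-1}
    - {"slide":[-0.23,-0.54,0],"delta_rot":[0,0,0.311],"grip":-1}
    - {"slide":[-0.22,-0.58,0],"delta_rot":[0,0,0.333],"grip":-1}
    - {"slide":[-0.22,-0.58,0],"delta_rot":[0,0,0.333],"grip":-1}

```text
time: 9.5
position: [0.4935, 0.0083, 0.1246]
tool_rot: [0.001, 0.644, 0.765, 0.0]
ft_force: [0.1, -0.5, 0.8]
opening: 0.0006
grip_force: 0.0
```

Emit:
servo_tool:
  motion:
    - {"slide":[0,0,0.25],"delta_rot":[0,0,0],"grip":-1}
    - {"slide":[0,0,0.5],"delta_rot":[0,0,0],"grip":-1}
    - {"slide":[0,0,0.8],"delta_rot":[0,0,0],"grip":-1}
    - {"slide":[-0.3,0,0.9],"delta_rot":[0,0,-0.05],"grip":-1}
    - {"slide":[-0.4,0,0.9],"delta_rot":[0,0,-0.1],"grip":-1}
    - {"slide":[-0.4,0,0.9],"delta_rot":[0,0,-0.1],"grip":-1}

```text
time: 10.25
position: [0.4445, 0.0092, 0.2327]
tool_rot: [0.001, 0.754, 0.656, 0.0]
ft_force: [0.2, 0.1, 0.2]
opening: 0.001
grip_force: 0.0
```

Run:
```python
from h import *
im,d=r.read_camera("wrist"); cv2.imwrite("pics/w3.png",im[:,:,::-1])
print(r.observe()["position"])
```

```text
[0.44520322 0.00922457 0.23241493]
```

View pics/w3.png

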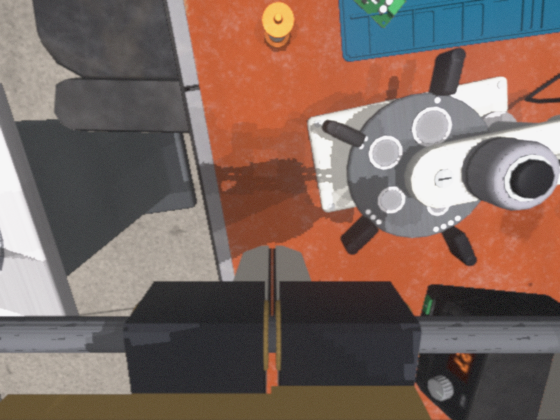

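Five dots are under the camera: 1 dot at (437,100), 2 at front-left, 3 at front-right (370,215) and 4 at right. I'll check the click angle and the button position numerically.

Run:
```python
from m import *
im,d=r.read_camera("wrist")
P,C,U=cloud("wrist",d,im,(300,30,560,275)); z=P[:,2]; g=C.mean(1)
A=np.array([.5694,.0211]); rr=np.hypot(*(P[:,:2]-A).T)
t=(z>.129)&(z<.145)&(g<75)&(rr>.06)&(rr<.092)
a=np.degrees(np.arctan2(P[t,1]-A[1],P[t,0]-A[0]))-4
h,e=np.histogram(a%72,bins=18,range=(0,72)); print(t.sum(),h, np.degrees(np.angle(np.exp(1j*np.radians(a)*5).mean()))/5)
b=(z>.19)&(z<.208)&(g<60); print(b.sum(),np.median(z[b]),cv2.minEnclosingCircle(P[b][:,:2].astype(np.float32)),P[b].mean(0))
```

```text
1533 [629 119   0   0   0   0   0   0   0   0   0   0   0   0   0   0 160 625] -0.04231162768237375
953 0.19746182841692395 ((0.6025885343551636, 0.024953344836831093), 0.011618727818131447) [0.60242009 0.02465934 0.19715872]
```

Emit:
servo_tool:
  motion:
    - {"slide":[0.3,0.04,0],"delta_rot":[0,0,0],"grip":-1}
    - {"slide":[0.65,0.08,0],"delta_rot":[0,0,0],"grip":-1}
    - {"slide":[1,0.12,0],"delta_rot":[0,0,0],"grip":-1}

```text
time: 10.72
position: [0.567, 0.0235, 0.2314]
tool_rot: [-0.0, 0.755, 0.656, 0.0]
ft_force: [-0.2, -0.4, 0.1]
opening: 0.0007
grip_force: 0.0
```

Emit:
servo_tool:
  motion:
    - {"slide":[0.15,0,0],"delta_rot":[0,0,0],"grip":-1}
    - {"slide":[0.31,0,0],"delta_rot":[0,0,0],"grip":-1}
    - {"slide":[0.31,0,-0.1],"delta_rot":[0,0,0],"grip":-1}
    - {"slide":[0.31,0,-0.2],"delta_rot":[0,0,0],"grip":-1}
    - {"slide":[0.31,0,-0.2],"delta_rot":[0,0,0],"grip":-1}
    - {"slide":[0.31,0,-0.2],"delta_rot":[0,0,0],"grip":-1}

```text
time: 11.48
position: [0.6018, 0.0234, 0.208]
tool_rot: [-0.0, 0.755, 0.656, -0.0]
ft_force: [0.3, 0.4, 0.6]
opening: 0.0
grip_force: 0.0
```

Emit:
servo_tool:
  motion:
    - {"slide":[0,0,-0.03],"delta_rot":[0,0,0],"grip":-1}
    - {"slide":[0,0,-0.05],"delta_rot":[0,0,0],"grip":-1}
    - {"slide":[0,0,-0.07],"delta_rot":[0,0,0],"grip":-1}
    - {"slide":[0,0,-0.08],"delta_rot":[0,0,0],"grip":-1}
    - {"slide":[0,0,-0.09],"delta_rot":[0,0,0],"grip":-1}
    - {"slide":[0,0,-0.1],"delta_rot":[0,0,0],"grip":-1}
    - {"slide":[0,0,-0.11],"delta_rot":[0,0,0],"grip":-1}
    - {"slide":[0,0,-0.11],"delta_rot":[0,0,0],"grip":-1}

```text
time: 12.48
position: [0.6022, 0.0234, 0.1951]
tool_rot: [0.0, 0.755, 0.656, 0.0]
ft_force: [-1.6, -0.4, 4.5]
opening: 0.0008
grip_force: 2.4
```

A bit further, to be sure it's fully down.

Emit:
servo_tool:
  motion:
    - {"slide":[0,0,-0.01],"delta_rot":[0,0,0],"grip":-1}
    - {"slide":[0,0,-0.02],"delta_rot":[0,0,0],"grip":-1}
    - {"slide":[0,0,-0.02],"delta_rot":[0,0,0],"grip":-1}

```text
time: 12.85
position: [0.6022, 0.0234, 0.1948]
tool_rot: [0.001, 0.755, 0.656, 0.0]
ft_force: [-5.6, -1.3, 12.8]
opening: 0.0003
grip_force: 7.0
```

It's at the hard stop: 12.8 N with no further travel. Releasing and backing off.

Emit:
servo_tool:
  motion:
    - {"slide":[0,0,0.03],"delta_rot":[0,0,0],"grip":-1}
    - {"slide":[0,0,0.1],"delta_rot":[0,0,0],"grip":-1}
    - {"slide":[0,0,0.3],"delta_rot":[0,0,0],"grip":-1}
    - {"slide":[0,0,0.6],"delta_rot":[0,0,0],"grip":-1}
    - {"slide":[-0.4,0,0.6],"delta_rot":[0,0,0],"grip":-1}
    - {"slide":[-0.8,0,0.6],"delta_rot":[0,0,0],"grip":-1}
    - {"slide":[-1,0,0.6],"delta_rot":[0,0,0],"grip":-1}
    - {"slide":[-1,0,0.6],"delta_rot":[0,0,0],"grip":-1}

```text
time: 13.85
position: [0.481, 0.0234, 0.2644]
tool_rot: [0.0, 0.755, 0.656, -0.0]
ft_force: [-0.1, 0.2, -0.3]
opening: 0.0001
grip_force: 0.0
```

Emit:
servo_tool:
  motion:
    - {"slide":[-0.15,0,0],"delta_rot":[0,0,0],"grip":-1}
    - {"slide":[-0.3,0,0],"delta_rot":[0,0,0],"grip":-1}
    - {"slide":[-0.3,0,0],"delta_rot":[0,0,0],"grip":-1}

```text
time: 14.22
position: [0.4467, 0.0234, 0.2642]
tool_rot: [0.0, 0.755, 0.656, 0.0]
ft_force: [0.8, -0.2, 0.5]
opening: 0.0001
grip_force: 0.0
```

Run:
```python
from m import *
im,d=r.read_camera("wrist"); cv2.imwrite("pics/w4.png",im[:,:,::-1])
P,C,U=cloud("wrist",d,im,(300,30,560,275)); z=P[:,2]; g=C.mean(1)
A=np.array([.5694,.0211]); rr=np.hypot(*(P[:,:2]-A).T)
t=(z>.129)&(z<.145)&(g<75)&(rr>.06)&(rr<.092)
a=np.degrees(np.arctan2(P[t,1]-A[1],P[t,0]-A[0]))-4
print(t.sum(), np.degrees(np.angle(np.exp(1j*np.radians(a)*5).mean()))/5)
b=(z>.19)&(z<.208)&(g<60); print(b.sum(),np.median(z[b])); s=r.observe(); print(s["position"],s["ft_force"],s["time"])
```

```text
1494 -0.16864200892693798
678 0.19801975766939162
[0.44744465 0.02341972 0.26433829] [ 0.46435317 -0.85305614  0.76490051] 14.275
```

View pics/w4.png

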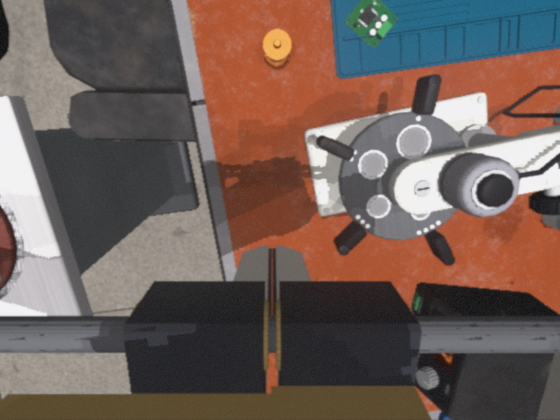

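The turret is still clicked in with the five-dot lens hidden under the camera (490,185), the button is back up at 198 mm, and the syringe (277,45) and small board (370,20) haven't moved.

```bash
python3 -c "
from plant import r
print(r.hand_in())"
```

```text
the job is handed in; nothing more can be done
None
```

The five-dot lens is clicked in under the camera, the capture button was then pressed fully down and sprang back, and the job is handed in at about 14 s of the 51 s allowed.

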